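# Make up two ward orders in the medical storeroom

## Task

Make up the two ward orders. In the middle of the yellow tray put the blue carton, lying flat as it is with its long side along the tray's long side, and centre the red carton on top of it, lengthwise the same way. In the middle of the black tray put the white carton with the green band in the same manner, stand the steel bowl upright on the middle of it, and stand the orange cup upright in the bowl; leave the bottle, the jar and the roll of tape where they are.

Things in the scene. Friction and masses are not known exactly. Their poses are not given: they have to be found in the camera images.
- blue_carton_mid (a point): Blue medical supply carton with a strip of white tape along its lid, 64 mm wide (x), 110 mm long (y), 45 mm high. Loose. The point is the carton's centre, half-way up; x along its width, y along its length, z up.
- white_carton_mid (a point): White medical supply carton with a green band round one end, 60 mm wide (x), 100 mm long (y), 40 mm high. Loose. The point is the carton's centre, half-way up; x along its width, y along its length, z up.
- red_carton_mid (a point): Small red carton with a strip of white tape along its lid, 50 mm wide (x), 80 mm long (y), 35 mm high. Loose. The point is the carton's centre, half-way up; x along its width, y along its length, z up.
- bowl_mid (a point): Round open bowl of bare steel, 64 mm across the rim, 42 mm across its flat foot, 32 mm high, walls and bottom 3 mm thick, so its inner floor lies 3 mm over its underside; the outside is 58 mm across 10 mm up and widens evenly from there to the rim. Loose, standing upright. The point is on its axis, half-way up; z up along the axis.
- cup_mid (a point): Tall open orange plastic cup, 34 mm across the foot, widening evenly to 46 mm at the rim, 75 mm high; it stands loosely in the bowl and then reaches 46 mm above the bowl's rim. Loose, standing upright. The point is on its axis, half-way up; z up along the axis.
- yellow_tray: Yellow shallow open plastic tray, fixed to the bench, 140 mm along its x, 160 mm along its y (its long side), floor 4 mm thick, rim 4 mm wide and 8 mm high over the bench. The origin is the centre of its underside; z is up.
- black_tray: Black shallow open plastic tray, fixed to the bench, 140 mm along its x, 160 mm along its y (its long side), floor 4 mm thick, rim 4 mm wide and 8 mm high over the bench. The origin is the centre of its underside; z is up.
- bottle: Bystander: amber bottle with a white cap, 56 mm across, 130 mm tall, standing. The origin is the centre of its underside.
- jar: Bystander: white jar with a blue lid, 64 mm across, 75 mm tall, standing. The origin is the centre of its underside.
- tape_roll: Bystander: roll of white tape lying flat, 60 mm across, 24 mm high. The origin is the centre of its underside.
Things that resemble listed ones, but are neither listed nor needed, are in the scene too. Leave any turquoise look-alike of the part that bears white_carton_mid alone. What is shaped like the part that bears blue_carton_mid but pink is not meant.

How it is judged:
By the outcome, as a careful person would: the job done as asked, in the order asked, and still so for the second after the job is handed in, with the robot touching nothing.
It also fails if it takes over 141 s, if anything falls off the work surface, if the arm or the gripper's body presses on something with over 40 N, if the wrist force passes 120 N, or if a joint passes its speed limit or range.

## Robot

A 7-joint arm with a two-finger parallel gripper is mounted at the origin on the work surface. World frame = base frame: x ahead of the robot, y to its left, z up, the work surface at z = 0. Lengths are in mm, angles in rad, forces in N, time in s.
With the tool pointing down it reaches from about 400 to 875 mm from the base axis. Payload 4.4 kg.
Tool frame: the origin (TCP) lies between the finger pads; the fingertips stand 8 mm ahead of it and the grasp point (between the pads) lies 11 mm behind it (robot.tip_extent is the distance from the TCP to the fingertips, in mm); z points along the fingers, y is the line along which they close (so a half turn about z gives the same grasp; the last joint's range is limited). The gripper opens to 85 mm and grips with 20 to 120 N. Pads are 22 mm wide; open, the fingers measure 114 mm over their backs; the gripper's body (76 mm by 85 mm) begins 54 mm behind the grasp point. The pads swing forward as they close: fully open they stand 13 mm farther back than shut.
Start: joints at [1.156, 0.628, 0.038, 1.517, -0.027, 0.996, -0.02], TCP at [222.178, -610.864, 239.313] pointing down, gripper open.
Joint ranges: [-3.06, 3.06], [-0.37, 2.12], [-1.25, 1.32], [0.18, 2.47], [-1.1, 4.24], [0.23, 1.98], [-2.94, 2.94]. Speed limits (rad/s): [2.57, 2.57, 3.14, 3.14, 3.14, 3.14, 3.14].

## Interface

Orientations are given as a unit quaternion [w, x, y, z].
In Python, from bench import sensors, imaging, job, robot gives the robot as it stands. The module is installed in compiled form; this text tells all that it offers.
- The arm moves only by the shell command python3 -m crank 'ROWS'. ROWS is JSON, a list of rows, each an object with "delta_pos": the shift along the world's x, y, z in cm, a list of three; "twist": the turn, a rotation vector about the world's x, y, z in rad, a list of three; "hand": the closure, from -1 (fully open) to 1 (shut). A call has exactly 5 rows; each row shifts and turns the commanded pose from where the row before left it; what a row does not reach is not made up. A row lasts 1/10 s, in which the tool goes at most 50 mm and 8.59 degrees, less where a joint would pass 70% of its speed; a pose out of reach is approached as far as the arm can. A call is refused whole if a number of a shift passes 5 or a number of a turn 0.15, either way. A call with a gripper value outside its range is refused whole. The fingers move at their own pace and stop on an object; the grip force is fixed at half the most. Time passes only in rows, so rows that do not move let the fingers close, or fill a call up. It gives the time, the measured TCP pose, the force, the opening and the grip force at its end, in the units of the state.
- sensors.sense(): the state, without advancing time (a new reading comes with each control period).
- imaging.snapshot(name): name is "scene" or "top" or "wrist"; returns the picture (400x640x3 uint8, red, green, blue); there is no depth.
- imaging.camera_params(name): a dict with "mtx" (3x3 intrinsics, pixels), "dist" ([k1, k2, p1, p2, k3] as OpenCV has them; the pictures are not rectified), "origin" and "attitude" of the camera in the world. Camera axes: x right, y up, looking along -z (the intrinsics and any distortion apply to the point x, -y, -z); pixel columns grow to the right and rows downward; lengths in mm; the calibration is good to about 2 mm. A picture is of the moment at which its call begins: read the wrist's pose just before it. camera_params takes no time and is no camera call; for the wrist camera it gives the pose at the moment of the call.
- job.finish_job(): hands the job in; it is judged then, once.
The state is a dict: "time_s": time; "joint_positions": joint angles; "qvel": joint speeds; "tau": joint torques, N m; "ee_pos": TCP position; "orientation": TCP orientation; "wrist_force": force on the tool from outside, world axes, zero at the start; "ft_torque": the same for the moment, N m; "grip_width": finger opening in mm; "gripper_force": force on a finger pad.
Only numpy, scipy, OpenCV 4.12 (cv2) and the standard library are available. Lean on these libraries where they do the work, as an engineer would, in place of code of your own. Each camera call takes 0.05 s, during which the arm holds its last target. There are 200 camera calls.

## Working session

There is one attempt and no reset: what is moved stays moved. The work goes in short steps, Python scripts to look and compute and a shell command to move; the robot and the scene stay as the last step left them, time stands still between calls to the robot, and variables do not carry over. Pictures are saved under pics/ and viewed, at most 14 in all, crops included, and the job is handed in when it is done.

```bash
mkdir -p pics; cat > h.py <<'E'
import numpy as np, cv2
from scipy.spatial.transform import Rotation as R
from bench import sensors, imaging, job, robot
def cam(n):
    c=imaging.camera_params(n); q=np.array(c["attitude"],float)
    M=R.from_quat(q[[1,2,3,0]]).as_matrix() if q.size==4 else q.reshape(3,3)
    return np.array(c["mtx"],float).reshape(3,3),np.array(c["dist"],float),np.array(c["origin"],float),M
def px2w(c,uv,z):
    K,d,o,M=c
    p=cv2.undistortPoints(np.array(uv,float).reshape(-1,1,2),K,d).reshape(-1,2)
    r=np.c_[p[:,0],-p[:,1],-np.ones(len(p))]@M.T
    return o+r*((z-o[2])/r[:,2])[:,None]
def w2px(c,P):
    K,d,o,M=c
    q=(np.array(P,float).reshape(-1,3)-o)@M
    q=q*[1,-1,-1]
    return cv2.projectPoints(q,np.zeros(3),np.zeros(3),K,d)[0].reshape(-1,2)
def snap(n,f):
    im=imaging.snapshot(n); cv2.imwrite(f"pics/{f}.png",im[:,:,::-1]); return im
E
python3 - <<'E'
from h import *
for n in("top","scene"):
    snap(n,n+"0"); c=cam(n); print(n,c[2],c[3].round(3).tolist(),c[0].round(1).tolist(),c[1])
print(sensors.sense())
E
```

```text
top [ 383.69507721  -38.95905623 1129.63145218] [[0.006, 0.988, -0.154], [-1.0, 0.01, 0.022], [0.023, 0.154, 0.988]] [[392.5, 0.0, 312.0], [0.0, 392.5, 199.3], [0.0, 0.0, 1.0]] [-0.06087018  0.          0.          0.          0.        ]
scene [1322.44736299  809.49247679  815.82042069] [[-0.754, -0.352, 0.555], [0.657, -0.416, 0.629], [0.01, 0.838, 0.545]] [[518.7, 0.0, 311.2], [0.0, 518.7, 201.7], [0.0, 0.0, 1.0]] [-0.02230205  0.          0.          0.          0.        ]
{'time_s': 0.1, 'joint_positions': array([ 1.15619033,  0.62926763,  0.0384394 ,  1.5182248 , -0.02697744,
        0.99629932, -0.0200074 ]), 'qvel': array([-0.00080846, -0.00264246, -0.00181745, -0.00360857,  0.00113832,
       -0.00074614, -0.00029092]), 'tau': array([ 3.34013777e-03, -5.64527929e+01,  1.23055849e+00, -1.93971634e+01,
        1.12292968e-02,  5.48025899e-03,  1.71689010e-05]), 'ee_pos': array([ 222.00194145, -610.35575353,  238.48568791]), 'orientation': array([-8.24898957e-04,  9.84829075e-01,  1.73525176e-01, -1.61830310e-04]), 'wrist_force': array([ 0.38860844, -0.39837354,  0.21370672]), 'ft_torque': array([0.04698112, 0.00348236, 0.04586227]), 'gripper_force': 0.0, 'grip_width': 85.22069848447768}
```

View pics/top0.png

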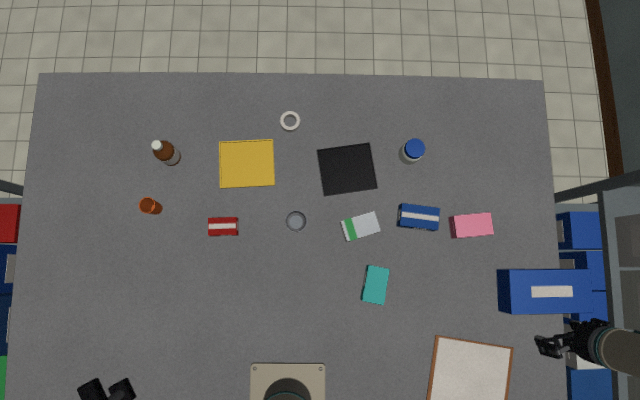

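View pics/scene0.png

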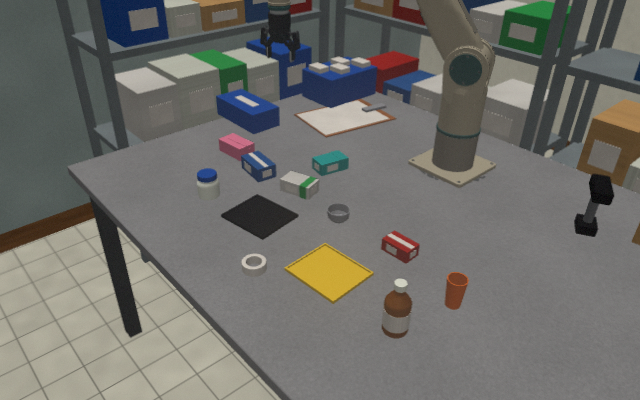

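The top view, with image right = −y and up = +x, shows these candidates:
- **Blue:** the carton at (419,217) has white tape on its lid and is about 40x25 px, which fits 110x64 mm. The big box at (545,290) is far larger, and the pink one at (472,225) is excluded.
- **White:** the carton with the green band is at (361,226). The turquoise look-alike at (376,285) is excluded.

I'll confirm these in a crop and fit poses by silhouette.

```bash
cat >> h.py <<'E'
from scipy.optimize import minimize
def box(x,y,a,w,l,z0,z1):
    c,s=np.cos(a),np.sin(a)
    return np.array([[x+c*u-s*v,y+s*u+c*v,z] for z in(z0,z1) for u in(-w/2,w/2) for v in(-l/2,l/2)])
def rnd(x,y,secs,dx=0,n=48):
    t=np.linspace(0,2*np.pi,n,endpoint=False)
    return np.concatenate([np.c_[x+d/2*np.cos(t),y+d/2*np.sin(t),0*t+z] for z,d in secs])
S=8
def sil(c,P,shape):
    m=np.zeros((shape[0]*S,shape[1]*S),np.uint8); return m
def fit(c,mask,model,p0,roi):
    # mask bool full image; roi u0,v0,u1,v1 ; smooth IoU with area supersampling
    u0,v0,u1,v1=roi; t=mask[v0:v1,u0:u1].astype(float)
    def cost(p):
        h=cv2.convexHull((w2px(c,model(p))).astype(np.float32)).reshape(-1,2)
        q=((h-[u0-.5,v0-.5])*S-.5)
        m=np.zeros(((v1-v0)*S,(u1-u0)*S),np.uint8)
        cv2.fillPoly(m,[np.round(q*16).astype(np.int32)],255,shift=4)
        m=cv2.resize(m,(u1-u0,v1-v0),interpolation=cv2.INTER_AREA)/255.
        return np.abs(m-t).sum()/t.sum()
    best=None
    sim=np.array([p0]+[np.array(p0)+np.eye(len(p0))[i]*(15 if i<2 else .15) for i in range(len(p0))])
    r=minimize(cost,p0,method="Nelder-Mead",options=dict(initial_simplex=sim,xatol=.02,fatol=1e-5,maxiter=400))
    return r.x,r.fun
E
cat > m.py <<'E'
from h import *
im=cv2.imread("pics/top0.png"); c=cam("top"); hsv=cv2.cvtColor(im,cv2.COLOR_BGR2HSV); H,Sa,V=[hsv[:,:,i].astype(int) for i in range(3)]
def fill(m,roi):
    u0,v0,u1,v1=roi; z=np.zeros(m.shape,np.uint8); z[v0:v1,u0:u1]=m[v0:v1,u0:u1]
    z=cv2.morphologyEx(z,cv2.MORPH_CLOSE,np.ones((3,3)))
    cs,_=cv2.findContours(z,cv2.RETR_EXTERNAL,cv2.CHAIN_APPROX_NONE); k=max(cs,key=cv2.contourArea)
    o=np.zeros_like(z); cv2.drawContours(o,[k],-1,1,-1); return o>0
B=np.pi/2
T={"yellow":((Sa>120)&(H>15)&(H<35),(205,125,290,202),lambda p:box(*p,140,160,0,8),8,B*0),
"black":((V<55),(305,130,390,205),lambda p:box(*p,140,160,0,8),8,.08),
"blue":((Sa>110)&(H>95)|(V>150),(390,195,448,239),lambda p:box(*p,64,110,0,45),22,-.1),
"white":((V>130)|(Sa>100),(333,203,389,247),lambda p:box(*p,60,100,0,40),20,.2),
"red":((Sa>110)|(V>150),(198,208,250,245),lambda p:box(*p,50,80,0,35),17,0)}
for n,(m,roi,f,z,a) in T.items():
    m=fill(m,roi); ys,xs=np.nonzero(m); p=px2w(c,[xs.mean(),ys.mean()],z)[0]
    r,e=fit(c,m,f,[p[0],p[1],a],roi); print(n,m.sum(),r.round(3),"err",round(e,3))
for n,roi,secs,m,z in(("cup",(130,190,172,222),[(0,34),(75,46)],(Sa>120),37),("bowl",(278,203,316,239),[(0,42),(10,58),(32,64)],None,16),
  ("bottle",(145,132,188,172),[(0,56),(80,56)],None,0),("jar",(395,132,432,170),[(0,64),(75,64)],None,0),("tape",(272,105,306,137),[(0,60),(24,60)],(V>130),12)):
    if m is None:
        b=cv2.medianBlur(im,3).astype(int); u0,v0,u1,v1=roi; bg=np.median(np.r_[b[v0,u0:u1],b[v1-1,u0:u1]],0); m=np.abs(b-bg).max(2)>14
    m=fill(m,roi); ys,xs=np.nonzero(m); p=px2w(c,[xs.mean(),ys.mean()],z)[0]
    r,e=fit(c,m,lambda p:rnd(p[0],p[1],secs),p[:2],roi); print(n,m.sum(),r.round(1),"err",round(e,3))
E
python3 m.py; python3 -c "
import cv2;i=cv2.imread('pics/top0.png')[95:315,130:510];cv2.imwrite('pics/crop0.png',cv2.resize(i,(800,463),interpolation=cv2.INTER_CUBIC))"
```

```text
yellow 2553 [6.65757e+02 1.30666e+02 6.40000e-02] err 0.021
black 2473 [ 6.51978e+02 -1.64477e+02  1.62000e-01] err 0.038
blue 897 [ 5.09419e+02 -3.66886e+02 -9.40000e-02] err 0.142
white 761 [ 4.81564e+02 -2.01205e+02  2.96000e-01] err 0.073
red 530 [4.78475e+02 1.88678e+02 5.50000e-02] err 0.091
cup 296 [529.6 388.3] err 0.099
bowl 331 [494.2 -18.1] err 0.237
bottle 567 [684.3 354.9] err 0.093
jar 516 [ 698.8 -348.9] err 0.141
tape 308 [796.4   4.8] err 0.188
```

View pics/crop0.png

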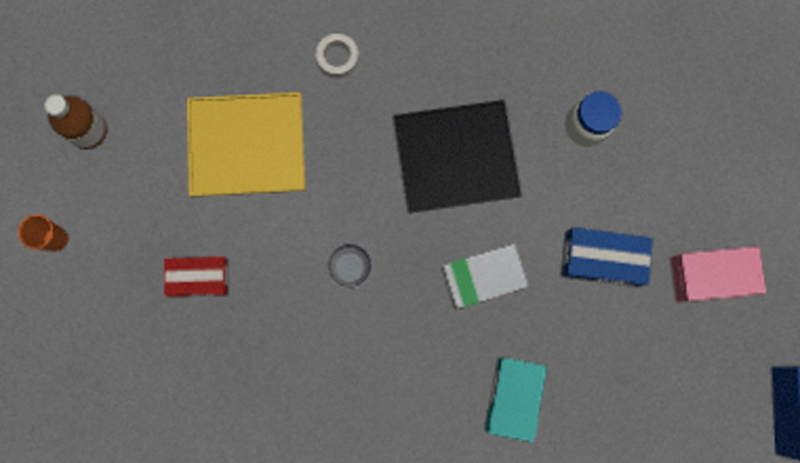

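Confirmed: the taped blue carton is at crop (607,257) and the green-banded white one at (487,275). Pink and turquoise are separate. I'll move above the blue carton and look with the wrist camera.

```bash
python3 -m crank '[{"delta_pos":[2.9,2.4,0.5],"twist":[0,0,0.113],"hand":-1},{"delta_pos":[2.9,2.4,0],"twist":[0,0,0.113],"hand":-1},{"delta_pos":[2.9,2.4,0],"twist":[0,0,0.113],"hand":-1},{"delta_pos":[2.9,2.4,0],"twist":[0,0,0.113],"hand":-1},{"delta_pos":[2.9,2.4,0],"twist":[0,0,0.113],"hand":-1}]'
python3 -m crank '[{"delta_pos":[2.9,2.4,0],"twist":[0,0,0.113],"hand":-1},{"delta_pos":[2.9,2.4,0],"twist":[0,0,0.113],"hand":-1},{"delta_pos":[2.9,2.5,0],"twist":[0,0,0.113],"hand":-1},{"delta_pos":[2.8,2.5,0],"twist":[0,0,0.113],"hand":-1},{"delta_pos":[2.7,2.5,0],"twist":[0,0,0.111],"hand":-1}]'
cat >> h.py <<'E'
def st():
    s=sensors.sense(); q=s["orientation"]; M=R.from_quat(q[[1,2,3,0]]).as_matrix()
    print("t",round(s["time_s"],2),"pos",s["ee_pos"].round(1),"yaw",round(float((np.arctan2(M[1,1],M[0,1])+np.pi/2)%np.pi-np.pi/2),3),"zax",M[:,2].round(3),"w",round(s["grip_width"],1),"F",s["wrist_force"].round(1)); return s
def togo(x,y,z,a):
    s=sensors.sense(); q=s["orientation"]; M=R.from_quat(q[[1,2,3,0]]).as_matrix()
    yaw=np.arctan2(M[1,1],M[0,1]); d=(a-yaw+np.pi/2)%np.pi-np.pi/2
    print("go cm",((np.array([x,y,z])-s["ee_pos"])/10).round(2),"turn",round(float(d),3))
E
python3 -c "
from h import *
s=st(); c=cam('wrist'); snap('wrist','w1'); print(c[2].round(1),c[3].round(3).tolist(),c[0].tolist(),c[1]); print(w2px(c,box(509.4,-366.9,-.094,64,110,0,45)).round(0).tolist())"
```

```text
time_s: 0.6
ee_pos: [368.0, -489.6, 244.0]
orientation: [-0.0, 0.896, 0.443, -0.0]
wrist_force: [0.8, -0.6, 0.0]
grip_width: 85.2
gripper_force: 0.0
time_s: 1.1
ee_pos: [510.0, -366.6, 243.9]
orientation: [-0.0, 0.738, 0.675, -0.0]
wrist_force: [0.8, -0.6, -0.4]
grip_width: 85.2
gripper_force: 0.0
t 1.1 pos [ 510.  -366.6  243.9] yaw -0.089 zax [-0.001  0.    -1.   ] w 85.2 F [ 0.8 -0.6 -0.4]
[ 516.7 -284.2  378.6] [[0.996, 0.084, 0.03], [-0.089, 0.944, 0.317], [-0.001, -0.319, 0.948]] [[312.54829327656876, 0.0, 322.8583962338552], [0.0, 312.54829327656876, 199.92718584487662], [0.0, 0.0, 1.0]] [-0.05247166  0.          0.          0.          0.        ]
[[298.0, 208.0], [297.0, 120.0], [348.0, 208.0], [351.0, 120.0], [295.0, 221.0], [293.0, 123.0], [351.0, 221.0], [354.0, 124.0]]
```

View pics/w1.png

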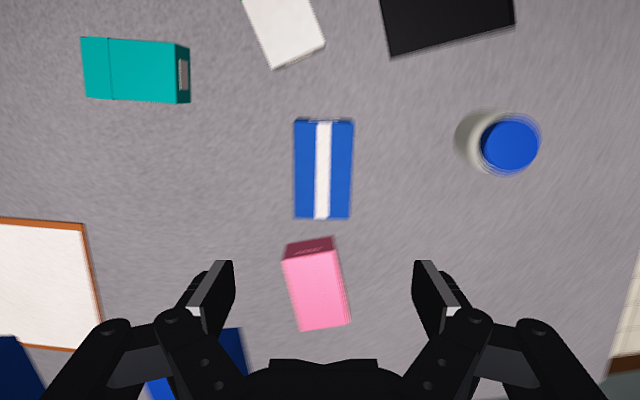

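The wrist view shows the blue carton at (323,169), within about 3 px of the top-camera prediction. I'll refine with a silhouette fit.

```bash
cat > wf.py <<'E'
from h import *
D={"blue":(64,110,45),"white":(60,100,40),"red":(50,80,35),"tray":(140,160,8)}
def wfit(img,c,kind,x,y,a,z0=0,pad=25,thr=None,msk=None):
    """segment by difference from local bench colour inside a padded box round the prediction"""
    w,l,h=D[kind]; P=w2px(c,box(x,y,a,w,l,z0,z0+h)); lo=np.maximum(P.min(0)-pad,0).astype(int); hi=np.minimum(P.max(0)+pad,[640,400]).astype(int)
    roi=(lo[0],lo[1],hi[0],hi[1]); b=cv2.cvtColor(cv2.medianBlur(img,3),cv2.COLOR_RGB2HSV).astype(int)
    m=msk(b)
    z=np.zeros(m.shape,np.uint8); z[roi[1]:roi[3],roi[0]:roi[2]]=m[roi[1]:roi[3],roi[0]:roi[2]]
    z=cv2.morphologyEx(z,cv2.MORPH_CLOSE,np.ones((5,5)))
    k=max(cv2.findContours(z,cv2.RETR_EXTERNAL,cv2.CHAIN_APPROX_NONE)[0],key=cv2.contourArea)
    o=np.zeros_like(z); cv2.drawContours(o,[k],-1,1,-1)
    r,e=fit(c,o>0,lambda p:box(*p,w,l,z0,z0+h),[x,y,a],roi); print(kind,r.round(3),"err",round(e,3)); return r
BLUE=lambda b:(b[:,:,0]>95)&(b[:,:,0]<130)&(b[:,:,1]>120)|(b[:,:,2]>195)
RED=lambda b:((b[:,:,0]<10)|(b[:,:,0]>170))&(b[:,:,1]>120)|(b[:,:,2]>190)
WHITE=lambda b:((b[:,:,2]>172)|((b[:,:,0]>45)&(b[:,:,0]<85)&(b[:,:,1]>90)))
E
python3 - <<'E'
from wf import *
st(); c=cam("wrist"); im=imaging.snapshot("wrist")
r=wfit(im,c,"blue",509.4,-366.9,-.094,msk=BLUE)
togo(r[0],r[1],18,r[2])
E
```

```text
t 1.15 pos [ 516.4 -359.4  244.2] yaw -0.076 zax [ 0.005  0.006 -1.   ] w 84.9 F [5.2 4.2 0.2]
blue [ 5.06235e+02 -3.66634e+02 -1.26000e-01] err 0.047
go cm [ -0.8   -0.53 -22.61] turn -0.043
```

```bash
python3 -m crank '[{"delta_pos":[-0.4,-0.4,-4],"twist":[0,0,-0.02],"hand":-1},{"delta_pos":[0,0,-4],"twist":[0,0,0],"hand":-1},{"delta_pos":[0,0,0],"twist":[0,0,0],"hand":-1},{"delta_pos":[0,0,0],"twist":[0,0,0],"hand":-1},{"delta_pos":[0,0,0],"twist":[0,0,0],"hand":-1}]'
python3 - <<'E'
from wf import *
st(); c=cam("wrist"); im=imaging.snapshot("wrist"); st()
r=wfit(im,c,"blue",506.4,-366.9,-.1,msk=BLUE)
togo(r[0],r[1],18,r[2])
E
```

```text
time_s: 1.7
ee_pos: [506.5, -372.6, 166.4]
orientation: [0.002, 0.746, 0.666, 0.001]
wrist_force: [0.5, -0.7, 0.2]
grip_width: 85.6
gripper_force: 0.0
t 1.7 pos [ 506.5 -372.6  166.4] yaw -0.114 zax [ 0.003 -0.002 -1.   ] w 85.6 F [ 0.5 -0.7  0.2]
t 1.75 pos [ 506.6 -372.6  166.6] yaw -0.114 zax [ 0.003 -0.002 -1.   ] w 85.5 F [0.5 0.3 0.3]
blue [ 5.06286e+02 -3.66503e+02 -1.23000e-01] err 0.038
go cm [ -0.03   0.61 -14.86] turn -0.009
```

```bash
python3 -m crank '[{"delta_pos":[0,0.6,-4],"twist":[0,0,-0.01],"hand":-1},{"delta_pos":[0,0,-4],"twist":[0,0,0],"hand":-1},{"delta_pos":[0,0,-4],"twist":[0,0,0],"hand":-1},{"delta_pos":[0,0,-2],"twist":[0,0,0],"hand":-1},{"delta_pos":[0,0,-0.8],"twist":[0,0,0],"hand":-1}]'
python3 -m crank '[{"delta_pos":[0,0,0],"twist":[0,0,0],"hand":0},{"delta_pos":[0,0,0],"twist":[0,0,0],"hand":1},{"delta_pos":[0,0,0],"twist":[0,0,0],"hand":1},{"delta_pos":[0,0,0],"twist":[0,0,0],"hand":1},{"delta_pos":[0,0,0],"twist":[0,0,0],"hand":1}]'
python3 -c "
from h import *
st()"
```

```text
time_s: 2.25
ee_pos: [505.1, -365.8, 15.6]
orientation: [-0.0, 0.75, 0.662, -0.0]
wrist_force: [-0.2, -0.3, -0.8]
grip_width: 85.6
gripper_force: 0.0
time_s: 2.75
ee_pos: [506.6, -366.7, 18.3]
orientation: [0.002, 0.75, 0.662, 0.001]
wrist_force: [-0.6, 0.1, 6.3]
grip_width: 62.9
gripper_force: 68.4
t 2.75 pos [ 506.6 -366.7   18.3] yaw -0.124 zax [ 0.003 -0.002 -1.   ] w 62.9 F [-0.6  0.1  6.3]
```

```bash
python3 -m crank '[{"delta_pos":[0,0,3],"twist":[0,0,0],"hand":1},{"delta_pos":[0,0,4.5],"twist":[0,0,0],"hand":1},{"delta_pos":[0,0,4.5],"twist":[0,0,0],"hand":1},{"delta_pos":[0.6,2,3],"twist":[0,0,0.02],"hand":1},{"delta_pos":[1.4,3.6,2],"twist":[0,0,0.02],"hand":1}]'
python3 -m crank '[{"delta_pos":[1.4,4,0],"twist":[0,0,0.02],"hand":1},{"delta_pos":[1.4,4,0],"twist":[0,0,0.02],"hand":1},{"delta_pos":[1.4,4,0],"twist":[0,0,0.02],"hand":1},{"delta_pos":[1.4,4,0],"twist":[0,0,0.02],"hand":1},{"delta_pos":[1.4,4,0],"twist":[0,0,0.02],"hand":1}]'
python3 -m crank '[{"delta_pos":[1.4,4,0],"twist":[0,0,0.02],"hand":1},{"delta_pos":[1.4,4,0],"twist":[0,0,0.02],"hand":1},{"delta_pos":[1.4,4,0],"twist":[0,0,0.02],"hand":1},{"delta_pos":[1.4,3,0],"twist":[0,0,0.01],"hand":1},{"delta_pos":[0.9,1,0],"twist":[0,0,0],"hand":1}]'
python3 -m crank '[{"delta_pos":[0,0,0],"twist":[0,0,0],"hand":1},{"delta_pos":[0,0,0],"twist":[0,0,0],"hand":1},{"delta_pos":[0,0,0],"twist":[0,0,0],"hand":1},{"delta_pos":[0,0,0],"twist":[0,0,0],"hand":1},{"delta_pos":[0,0,0],"twist":[0,0,0],"hand":1}]'
python3 - <<'E'
from wf import *
st(); c=cam("wrist"); im=snap("wrist","w2")
print(w2px(c,box(665.8,130.7,.064,140,160,0,8)).round(0).tolist())
r=wfit(im,c,"tray",665.8,130.7,.064,msk=lambda b:(b[:,:,0]>15)&(b[:,:,0]<35)&(b[:,:,1]>110))
E
```

```text
time_s: 3.25
ee_pos: [523.9, -313.9, 189.2]
orientation: [0.002, 0.738, 0.675, -0.001]
wrist_force: [1.0, 0.4, -3.3]
grip_width: 62.8
gripper_force: 68.0
time_s: 3.75
ee_pos: [594.9, -108.4, 186.4]
orientation: [-0.0, 0.701, 0.713, -0.0]
wrist_force: [0.7, -0.7, -2.6]
grip_width: 63.2
gripper_force: 67.9
time_s: 4.25
ee_pos: [660.2, 56.1, 186.5]
orientation: [-0.001, 0.674, 0.739, 0.001]
wrist_force: [-0.2, 0.6, -3.0]
grip_width: 62.9
gripper_force: 67.8
time_s: 4.75
ee_pos: [659.9, 48.8, 186.4]
orientation: [0.0, 0.677, 0.736, -0.0]
wrist_force: [0.1, -0.1, -3.2]
grip_width: 63.0
gripper_force: 67.8
t 4.75 pos [659.9  48.8 186.4] yaw 0.084 zax [-0. -0. -1.] w 63.0 F [ 0.1 -0.1 -3.2]
[[268.0, 175.0], [263.0, 5.0], [400.0, 178.0], [416.0, 9.0], [267.0, 177.0], [261.0, 3.0], [402.0, 180.0], [418.0, 7.0]]
tray [6.61578e+02 1.54976e+02 6.80000e-02] err 0.043
```

View pics/w2.png

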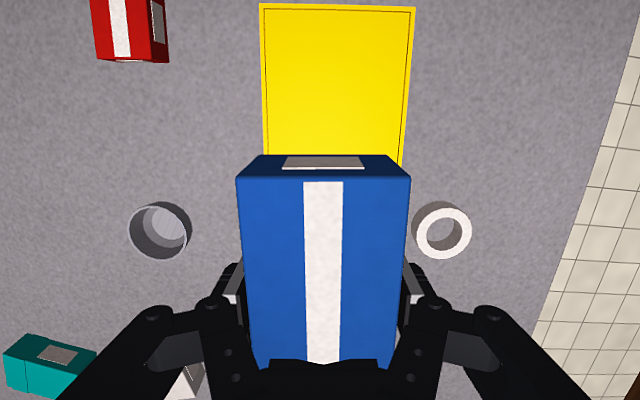

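The wrist view shows the yellow tray's far corners at (260,3) and (415,7), against predictions of (261,3) and (418,7). So the tray centre is about (664.5,130.5) with yaw 0.066. I'll place the blue carton there.

```bash
python3 -m crank '[{"delta_pos":[0.1,2.5,-1],"twist":[0,0,-0.018],"hand":1},{"delta_pos":[0.2,3,-3.5],"twist":[0,0,0],"hand":1},{"delta_pos":[0.2,2.7,-3.5],"twist":[0,0,0],"hand":1},{"delta_pos":[0,0,-3.5],"twist":[0,0,0],"hand":1},{"delta_pos":[0,0,-3],"twist":[0,0,0],"hand":1}]'
python3 -m crank '[{"delta_pos":[0,0,-0.7],"twist":[0,0,0],"hand":1},{"delta_pos":[0,0,0],"twist":[0,0,0],"hand":1},{"delta_pos":[0,0,0],"twist":[0,0,0],"hand":1},{"delta_pos":[0,0,0],"twist":[0,0,0],"hand":1},{"delta_pos":[0,0,0],"twist":[0,0,0],"hand":1}]'
python3 -c "
from h import *
st();togo(664.5,130.5,22.5,.066)"
```

```text
time_s: 5.3
ee_pos: [664.4, 133.7, 39.6]
orientation: [-0.001, 0.682, 0.732, -0.0]
wrist_force: [0.3, -0.3, -2.7]
grip_width: 63.3
gripper_force: 67.9
time_s: 5.8
ee_pos: [666.4, 132.2, 36.2]
orientation: [0.001, 0.683, 0.731, 0.001]
wrist_force: [-0.0, -0.5, -2.4]
grip_width: 63.1
gripper_force: 67.6
t 5.8 pos [666.4 132.2  36.2] yaw 0.068 zax [ 0.003  0.001 -1.   ] w 63.1 F [-0.  -0.5 -2.4]
go cm [-0.19 -0.17 -1.37] turn -0.002
```

```bash
python3 -m crank '[{"delta_pos":[-0.2,-0.2,-0.5],"twist":[0,0,0],"hand":1},{"delta_pos":[0,0,-0.5],"twist":[0,0,0],"hand":1},{"delta_pos":[0,0,-0.35],"twist":[0,0,0],"hand":1},{"delta_pos":[0,0,0],"twist":[0,0,0],"hand":1},{"delta_pos":[0,0,0],"twist":[0,0,0],"hand":1}]'
python3 -c "
from h import *
st();togo(664.5,130.5,22.5,.066)"
```

```text
time_s: 6.3
ee_pos: [662.9, 129.6, 22.4]
orientation: [0.0, 0.683, 0.731, -0.001]
wrist_force: [-5.4, -2.1, 10.4]
grip_width: 63.5
gripper_force: 69.6
t 6.3 pos [662.9 129.6  22.4] yaw 0.068 zax [-0.001 -0.001 -1.   ] w 63.5 F [-5.4 -2.1 10.4]
go cm [0.16 0.09 0.01] turn -0.002
```

```bash
python3 -m crank '[{"delta_pos":[0,0,0],"twist":[0,0,0],"hand":-1},{"delta_pos":[0,0,0],"twist":[0,0,0],"hand":-1},{"delta_pos":[0,0,0],"twist":[0,0,0],"hand":-1},{"delta_pos":[0,0,2],"twist":[0,0,0],"hand":-1},{"delta_pos":[0,0,4],"twist":[0,0,0],"hand":-1}]'
python3 -m crank '[{"delta_pos":[0,0,4.5],"twist":[0,0,0],"hand":-1},{"delta_pos":[0,0,4],"twist":[0,0,0],"hand":-1},{"delta_pos":[-4,1.2,2],"twist":[0,0,0],"hand":-1},{"delta_pos":[-4.2,1.2,0],"twist":[0,0,0],"hand":-1},{"delta_pos":[-4.2,1.2,0],"twist":[0,0,0],"hand":-1}]'
python3 -m crank '[{"delta_pos":[-4,1.2,0],"twist":[0,0,0],"hand":-1},{"delta_pos":[-2,1,0],"twist":[0,0,0],"hand":-1},{"delta_pos":[0,0,0],"twist":[0,0,0],"hand":-1},{"delta_pos":[0,0,0],"twist":[0,0,0],"hand":-1},{"delta_pos":[0,0,0],"twist":[0,0,0],"hand":-1}]'
python3 - <<'E'
from wf import *
st(); c=cam("wrist"); im=snap("wrist","w3")
r=wfit(im,c,"red",478.5,188.7,.05,msk=RED)
print(w2px(c,box(*r,50,80,0,35)).round(0).tolist())
togo(r[0],r[1],14,r[2])
r=wfit(im,c,"blue",662.9,129.6,.068,z0=4,pad=8,msk=lambda b:BLUE(b))
E
```

```text
time_s: 6.8
ee_pos: [660.5, 129.5, 77.8]
orientation: [-0.002, 0.683, 0.731, -0.003]
wrist_force: [0.6, -0.4, -0.1]
grip_width: 85.5
gripper_force: 0.0
time_s: 7.3
ee_pos: [538.3, 166.7, 186.7]
orientation: [0.0, 0.683, 0.73, 0.001]
wrist_force: [0.2, 0.9, -0.1]
grip_width: 85.4
gripper_force: 0.0
time_s: 7.8
ee_pos: [480.7, 187.6, 185.8]
orientation: [0.0, 0.683, 0.73, 0.0]
wrist_force: [0.2, -0.8, -0.1]
grip_width: 85.3
gripper_force: 0.0
t 7.8 pos [480.7 187.6 185.8] yaw 0.067 zax [ 0.001  0.    -1.   ] w 85.3 F [ 0.2 -0.8 -0.1]
red [4.75226e+02 1.88649e+02 4.50000e-02] err 0.053
[[295.0, 211.0], [295.0, 138.0], [341.0, 212.0], [344.0, 139.0], [292.0, 224.0], [291.0, 142.0], [343.0, 225.0], [346.0, 144.0]]
go cm [ -0.54   0.12 -17.17] turn -0.021
blue [6.66751e+02 1.39372e+02 6.10000e-02] err 0.222
```

View pics/w3.png

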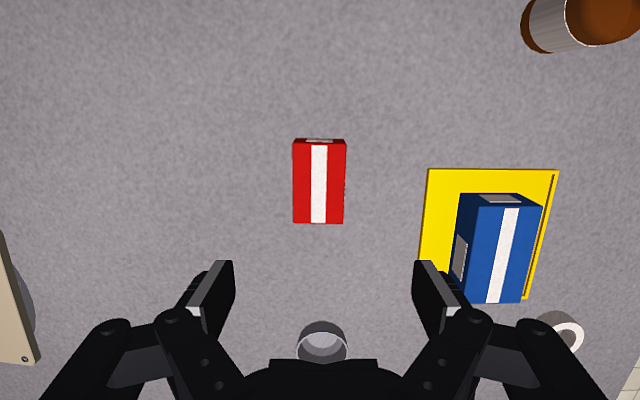

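The red carton is at (319,181), and its corners match the fit. Blue sits inside the yellow tray at (500,248). Next I'll grasp red.

```bash
python3 -m crank '[{"delta_pos":[-0.5,0.1,-4.5],"twist":[0,0,-0.021],"hand":-1},{"delta_pos":[0,0,-4.5],"twist":[0,0,0],"hand":-1},{"delta_pos":[0,0,-4],"twist":[0,0,0],"hand":-1},{"delta_pos":[0,0,-3],"twist":[0,0,0],"hand":-1},{"delta_pos":[0,0,-1.2],"twist":[0,0,0],"hand":-1}]'
python3 -m crank '[{"delta_pos":[0,0,0],"twist":[0,0,0],"hand":-1},{"delta_pos":[0,0,0],"twist":[0,0,0],"hand":1},{"delta_pos":[0,0,0],"twist":[0,0,0],"hand":1},{"delta_pos":[0,0,0],"twist":[0,0,0],"hand":1},{"delta_pos":[0,0,0],"twist":[0,0,0],"hand":1}]'
python3 -m crank '[{"delta_pos":[0,0,0],"twist":[0,0,0],"hand":1},{"delta_pos":[0,0,3],"twist":[0,0,0],"hand":1},{"delta_pos":[0,0,4],"twist":[0,0,0],"hand":1},{"delta_pos":[0,0,4.5],"twist":[0,0,0],"hand":1},{"delta_pos":[0,-2,4],"twist":[0,0,0],"hand":1}]'
python3 -m crank '[{"delta_pos":[3.6,-3,0],"twist":[0,0,0.01],"hand":1},{"delta_pos":[4,-2.5,0],"twist":[0,0,0.01],"hand":1},{"delta_pos":[4,-2,0],"twist":[0,0,0],"hand":1},{"delta_pos":[4,-1.5,0],"twist":[0,0,0],"hand":1},{"delta_pos":[2.5,-1,0],"twist":[0,0,0],"hand":1}]'
python3 -m crank '[{"delta_pos":[1,0,0],"twist":[0,0,0],"hand":1},{"delta_pos":[0,0,0],"twist":[0,0,0],"hand":1},{"delta_pos":[0,0,0],"twist":[0,0,0],"hand":1},{"delta_pos":[0,0,0],"twist":[0,0,0],"hand":1},{"delta_pos":[0,0,0],"twist":[0,0,0],"hand":1}]'
python3 - <<'E'
from wf import *
st(); c=cam("wrist"); im=snap("wrist","w4")
print(w2px(c,box(662.9,129.6,.068,64,110,4,49)).round(0).tolist())
r=wfit(im,c,"blue",662.9,129.6,.068,z0=4,pad=12,msk=BLUE)
E
```

```text
time_s: 8.35
ee_pos: [473.5, 187.8, 10.8]
orientation: [-0.001, 0.691, 0.723, -0.002]
wrist_force: [-0.2, -1.3, 0.6]
grip_width: 85.9
gripper_force: 0.0
time_s: 8.85
ee_pos: [475.6, 189.6, 15.6]
orientation: [0.001, 0.69, 0.723, 0.002]
wrist_force: [-0.2, 0.1, 4.8]
grip_width: 48.8
gripper_force: 63.2
time_s: 9.35
ee_pos: [474.5, 172.1, 172.0]
orientation: [-0.0, 0.689, 0.725, 0.002]
wrist_force: [1.0, -0.6, -1.6]
grip_width: 48.9
gripper_force: 62.6
time_s: 9.85
ee_pos: [658.1, 66.2, 169.9]
orientation: [0.001, 0.684, 0.729, 0.001]
wrist_force: [-0.8, 0.6, -1.4]
grip_width: 49.0
gripper_force: 62.7
time_s: 10.35
ee_pos: [664.4, 69.6, 169.2]
orientation: [-0.0, 0.683, 0.731, -0.0]
wrist_force: [0.1, 0.5, -1.1]
grip_width: 49.0
gripper_force: 62.7
t 10.35 pos [664.4  69.6 169.2] yaw 0.068 zax [-0. -0. -1.] w 49.0 F [ 0.1  0.5 -1.1]
[[294.0, 178.0], [291.0, 58.0], [359.0, 178.0], [363.0, 58.0], [290.0, 191.0], [285.0, 51.0], [365.0, 191.0], [370.0, 51.0]]
blue [6.65219e+02 1.39062e+02 6.70000e-02] err 0.299
```

View pics/w4.png

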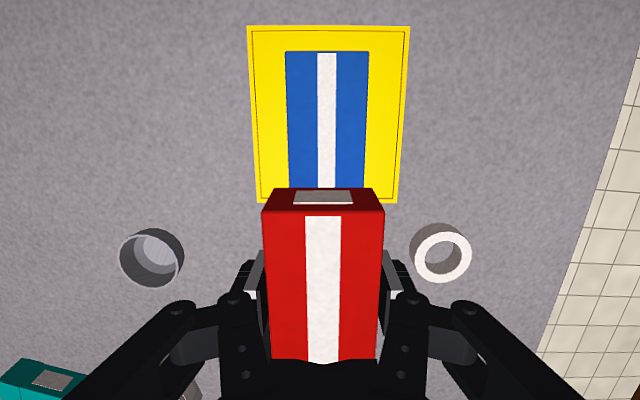

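Blue's top corners are at (285,51) and (369,51), exactly as predicted, so blue is at (662.9,129.6), centred in the tray. I'll lower red onto it.

```bash
python3 -m crank '[{"delta_pos":[-0.1,2.1,0],"twist":[0,0,0],"hand":1},{"delta_pos":[0,2,-2],"twist":[0,0,0],"hand":1},{"delta_pos":[0,2,-3],"twist":[0,0,0],"hand":1},{"delta_pos":[0,0,-3.5],"twist":[0,0,0],"hand":1},{"delta_pos":[0,0,-0.7],"twist":[0,0,0],"hand":1}]'
python3 -m crank '[{"delta_pos":[0,0,0],"twist":[0,0,0],"hand":1},{"delta_pos":[0,0,0],"twist":[0,0,0],"hand":1},{"delta_pos":[0,0,0],"twist":[0,0,0],"hand":1},{"delta_pos":[0,0,0],"twist":[0,0,0],"hand":1},{"delta_pos":[0,0,0],"twist":[0,0,0],"hand":1}]'
python3 -c "
from h import *
st();togo(663,130.5,64.6,.068)"
```

```text
time_s: 10.9
ee_pos: [660.7, 130.4, 73.0]
orientation: [-0.002, 0.682, 0.731, -0.003]
wrist_force: [-0.6, -0.3, -1.7]
grip_width: 49.0
gripper_force: 62.7
time_s: 11.4
ee_pos: [664.8, 130.0, 78.0]
orientation: [0.001, 0.683, 0.73, 0.001]
wrist_force: [-0.0, 0.2, -0.8]
grip_width: 49.1
gripper_force: 62.7
t 11.4 pos [664.8 130.   78. ] yaw 0.067 zax [ 0.002  0.    -1.   ] w 49.1 F [-0.   0.2 -0.8]
go cm [-0.18  0.05 -1.34] turn 0.001
```

```bash
python3 -m crank '[{"delta_pos":[-0.1,0,-0.5],"twist":[0,0,0],"hand":1},{"delta_pos":[0,0,-0.4],"twist":[0,0,0],"hand":1},{"delta_pos":[0,0,-0.2],"twist":[0,0,0],"hand":1},{"delta_pos":[0,0,0],"twist":[0,0,0],"hand":1},{"delta_pos":[0,0,0],"twist":[0,0,0],"hand":1}]'
python3 -c "
from h import *
st();togo(663,130.5,64.6,.068)"
```

```text
time_s: 11.9
ee_pos: [663.1, 130.2, 65.6]
orientation: [-0.0, 0.683, 0.73, -0.0]
wrist_force: [-0.2, 0.7, -1.0]
grip_width: 49.1
gripper_force: 62.7
t 11.9 pos [663.1 130.2  65.6] yaw 0.067 zax [-0. -0. -1.] w 49.1 F [-0.2  0.7 -1. ]
go cm [-0.01  0.03 -0.1 ] turn 0.001
```

Next I'll lower 1.5 mm, release and retreat, then go to the white carton at about (480,−201) with yaw 0.3.

```bash
python3 -m crank '[{"delta_pos":[0,0,-0.15],"twist":[0,0,0],"hand":1},{"delta_pos":[0,0,0],"twist":[0,0,0],"hand":1},{"delta_pos":[0,0,0],"twist":[0,0,0],"hand":-1},{"delta_pos":[0,0,0],"twist":[0,0,0],"hand":-1},{"delta_pos":[0,0,0],"twist":[0,0,0],"hand":-1}]'
python3 -m crank '[{"delta_pos":[0,0,2],"twist":[0,0,0],"hand":-1},{"delta_pos":[0,0,4],"twist":[0,0,0],"hand":-1},{"delta_pos":[0,0,4.5],"twist":[0,0,0],"hand":-1},{"delta_pos":[-2,-2,2],"twist":[0,0,0.02],"hand":-1},{"delta_pos":[-2.5,-4,0],"twist":[0,0,0.02],"hand":-1}]'
python3 -m crank '[{"delta_pos":[-2.5,-4,0],"twist":[0,0,0.03],"hand":-1},{"delta_pos":[-2.5,-4,0],"twist":[0,0,0.03],"hand":-1},{"delta_pos":[-2.5,-4,0],"twist":[0,0,0.03],"hand":-1},{"delta_pos":[-2.5,-4,0],"twist":[0,0,0.03],"hand":-1},{"delta_pos":[-2,-4,0],"twist":[0,0,0.03],"hand":-1}]'
python3 -m crank '[{"delta_pos":[-1.5,-4,0],"twist":[0,0,0.03],"hand":-1},{"delta_pos":[-0.3,-2,0],"twist":[0,0,0.01],"hand":-1},{"delta_pos":[0,-1,0],"twist":[0,0,0],"hand":-1},{"delta_pos":[0,0,0],"twist":[0,0,0],"hand":-1},{"delta_pos":[0,0,0],"twist":[0,0,0],"hand":-1}]'
python3 - <<'E'
from wf import *
st(); c=cam("wrist"); im=snap("wrist","w5")
r=wfit(im,c,"white",480,-201,.296,msk=WHITE)
print(w2px(c,box(*r,60,100,0,40)).round(0).tolist())
togo(r[0],r[1],16,r[2])
snap("top","top1")
E
```

```text
time_s: 12.4
ee_pos: [663.2, 130.1, 64.3]
orientation: [0.0, 0.683, 0.73, 0.0]
wrist_force: [-1.4, 0.0, 0.9]
grip_width: 85.1
gripper_force: 0.0
time_s: 12.9
ee_pos: [620.8, 74.9, 193.4]
orientation: [0.002, 0.666, 0.746, 0.005]
wrist_force: [0.5, -0.3, -0.7]
grip_width: 85.6
gripper_force: 0.0
time_s: 13.4
ee_pos: [496.5, -131.4, 189.5]
orientation: [-0.0, 0.61, 0.792, -0.0]
wrist_force: [1.0, -1.1, -0.3]
grip_width: 85.2
gripper_force: 0.0
time_s: 13.9
ee_pos: [480.9, -198.3, 189.4]
orientation: [-0.0, 0.594, 0.804, 0.001]
wrist_force: [0.1, 0.3, 0.3]
grip_width: 85.3
gripper_force: 0.0
t 13.9 pos [ 480.9 -198.3  189.4] yaw 0.299 zax [ 0.001  0.001 -1.   ] w 85.3 F [0.1 0.3 0.3]
white [ 4.59888e+02 -1.80538e+02  2.81000e-01] err 0.613
[[282.0, 200.0], [279.0, 105.0], [336.0, 201.0], [339.0, 106.0], [276.0, 213.0], [273.0, 107.0], [338.0, 215.0], [342.0, 108.0]]
go cm [ -2.11   1.73 -17.34] turn -0.019
```

View pics/w5.png

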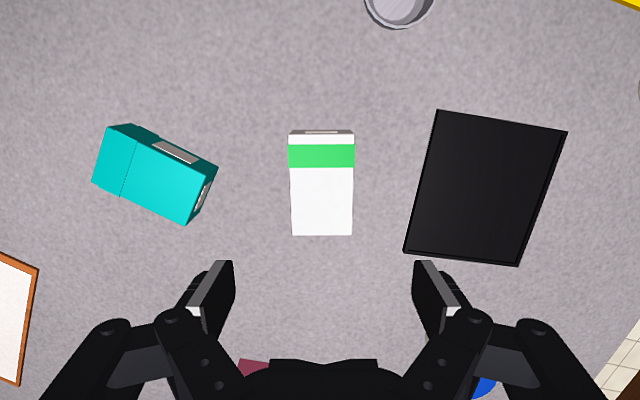

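The banded white carton is at (321,182) and the whole black tray is at (485,190). The white threshold caught the bench, so I'll tighten it and fit both.

```bash
python3 - <<'E'
from wf import *
st(); c=cam("wrist"); im=cv2.imread("pics/w5.png")[:,:,::-1].copy()
W=lambda b:((b[:,:,2]>205)&(b[:,:,1]<40))|((b[:,:,0]>45)&(b[:,:,0]<80)&(b[:,:,1]>90))|((b[:,:,2]>205))
r=wfit(im,c,"white",480,-201,.296,msk=W,pad=15)
print(w2px(c,box(*r,60,100,0,40)).round(0).tolist())
togo(r[0],r[1],16,r[2])
t=wfit(im,c,"tray",652,-164.5,.162,msk=lambda b:b[:,:,2]<80,pad=8)
print(w2px(c,box(*t,140,160,0,8)).round(0)[4:].tolist())
E
```

```text
t 14.0 pos [ 480.9 -197.8  189.4] yaw 0.3 zax [ 0.     0.001 -1.   ] w 85.4 F [-0.6 -0.  -0.2]
white [ 4.79492e+02 -2.01214e+02  3.09000e-01] err 0.056
[[295.0, 223.0], [291.0, 133.0], [349.0, 223.0], [350.0, 132.0], [292.0, 238.0], [287.0, 137.0], [352.0, 238.0], [354.0, 137.0]]
go cm [ -0.14  -0.34 -17.34] turn 0.009
tray [ 6.49956e+02 -1.63903e+02  1.58000e-01] err 0.019
[[403.0, 253.0], [439.0, 109.0], [518.0, 267.0], [569.0, 131.0]]
```

```bash
python3 -m crank '[{"delta_pos":[-0.1,-0.15,-4.5],"twist":[0,0,0],"hand":-1},{"delta_pos":[0,0,-4.5],"twist":[0,0,0],"hand":-1},{"delta_pos":[0,0,-4],"twist":[0,0,0],"hand":-1},{"delta_pos":[0,0,-3],"twist":[0,0,0],"hand":-1},{"delta_pos":[0,0,-1.3],"twist":[0,0,0],"hand":-1}]'
python3 -m crank '[{"delta_pos":[0,0,0],"twist":[0,0,0],"hand":-1},{"delta_pos":[0,0,0],"twist":[0,0,0],"hand":1},{"delta_pos":[0,0,0],"twist":[0,0,0],"hand":1},{"delta_pos":[0,0,0],"twist":[0,0,0],"hand":1},{"delta_pos":[0,0,0],"twist":[0,0,0],"hand":1}]'
python3 -m crank '[{"delta_pos":[0,0,0],"twist":[0,0,0],"hand":1},{"delta_pos":[0,0,3],"twist":[0,0,0],"hand":1},{"delta_pos":[0,0,4],"twist":[0,0,0],"hand":1},{"delta_pos":[0,0,3],"twist":[0,0,0],"hand":1},{"delta_pos":[2,0.4,0],"twist":[0,0,-0.04],"hand":1}]'
python3 -m crank '[{"delta_pos":[4,0.8,0],"twist":[0,0,-0.04],"hand":1},{"delta_pos":[4,0.8,0],"twist":[0,0,-0.04],"hand":1},{"delta_pos":[4,0.8,0],"twist":[0,0,-0.02],"hand":1},{"delta_pos":[2.5,0.7,-2],"twist":[0,0,0],"hand":1},{"delta_pos":[0.6,0,-3],"twist":[0,0,0],"hand":1}]'
python3 -m crank '[{"delta_pos":[0,0,-2],"twist":[0,0,0],"hand":1},{"delta_pos":[0,0,0],"twist":[0,0,0],"hand":1},{"delta_pos":[0,0,0],"twist":[0,0,0],"hand":1},{"delta_pos":[0,0,0],"twist":[0,0,0],"hand":1},{"delta_pos":[0,0,0],"twist":[0,0,0],"hand":1}]'
python3 -c "
from h import *
st();togo(650.5,-164,20,.159)"
```

```text
time_s: 14.5
ee_pos: [478.2, -199.2, 13.8]
orientation: [-0.002, 0.594, 0.805, -0.0]
wrist_force: [-0.0, -0.1, 0.5]
grip_width: 85.8
gripper_force: 0.0
time_s: 15.0
ee_pos: [480.5, -201.6, 18.1]
orientation: [0.002, 0.595, 0.804, 0.001]
wrist_force: [-0.3, 1.3, 8.3]
grip_width: 58.9
gripper_force: 65.9
time_s: 15.5
ee_pos: [498.7, -199.6, 120.7]
orientation: [0.002, 0.612, 0.791, -0.0]
wrist_force: [0.6, -0.4, -2.5]
grip_width: 59.1
gripper_force: 66.2
time_s: 16.0
ee_pos: [655.9, -164.1, 68.7]
orientation: [0.003, 0.649, 0.761, 0.003]
wrist_force: [-0.8, 0.4, -1.4]
grip_width: 58.8
gripper_force: 66.1
time_s: 16.5
ee_pos: [651.1, -166.8, 48.2]
orientation: [0.001, 0.65, 0.76, 0.001]
wrist_force: [0.5, -0.0, -2.0]
grip_width: 59.3
gripper_force: 65.9
t 16.5 pos [ 651.1 -166.8   48.2] yaw 0.157 zax [ 0.003 -0.001 -1.   ] w 59.3 F [ 0.5 -0.  -2. ]
go cm [-0.06  0.28 -2.82] turn 0.002
```

```bash
python3 -m crank '[{"delta_pos":[0,0.1,-0.8],"twist":[0,0,0],"hand":1},{"delta_pos":[0,0,-0.8],"twist":[0,0,0],"hand":1},{"delta_pos":[0,0,-0.5],"twist":[0,0,0],"hand":1},{"delta_pos":[0,0,-0.2],"twist":[0,0,0],"hand":1},{"delta_pos":[0,0,0],"twist":[0,0,0],"hand":1}]'
python3 -m crank '[{"delta_pos":[0,0,0],"twist":[0,0,0],"hand":1},{"delta_pos":[0,0,0],"twist":[0,0,0],"hand":1},{"delta_pos":[0,0,0],"twist":[0,0,0],"hand":1},{"delta_pos":[0,0,0],"twist":[0,0,0],"hand":1},{"delta_pos":[0,0,0],"twist":[0,0,0],"hand":1}]'
python3 -c "
from h import *
st();togo(650.5,-165,22,.159)"
```

```text
time_s: 17.0
ee_pos: [649.9, -165.3, 22.9]
orientation: [-0.0, 0.649, 0.76, -0.0]
wrist_force: [0.0, -0.5, -2.3]
grip_width: 58.7
gripper_force: 66.0
time_s: 17.5
ee_pos: [650.2, -165.4, 23.4]
orientation: [0.0, 0.65, 0.76, 0.0]
wrist_force: [-0.5, 0.6, -1.3]
grip_width: 59.1
gripper_force: 66.0
t 17.5 pos [ 650.2 -165.4   23.4] yaw 0.157 zax [ 0.  0. -1.] w 59.1 F [-0.5  0.6 -1.3]
go cm [ 0.03  0.04 -0.14] turn 0.002
```

```bash
python3 -m crank '[{"delta_pos":[0,0,-0.15],"twist":[0,0,0],"hand":1},{"delta_pos":[0,0,0],"twist":[0,0,0],"hand":1},{"delta_pos":[0,0,0],"twist":[0,0,0],"hand":-1},{"delta_pos":[0,0,0],"twist":[0,0,0],"hand":-1},{"delta_pos":[0,0,0],"twist":[0,0,0],"hand":-1}]'
python3 -m crank '[{"delta_pos":[0,0,2],"twist":[0,0,0],"hand":-1},{"delta_pos":[0,0,4],"twist":[0,0,0],"hand":-1},{"delta_pos":[0,0,4.5],"twist":[0,0,0],"hand":-1},{"delta_pos":[-3,2,4],"twist":[0,0,0],"hand":-1},{"delta_pos":[-3,3,0],"twist":[0,0,0],"hand":-1}]'
python3 -m crank '[{"delta_pos":[-3,3,0],"twist":[0,0,0],"hand":-1},{"delta_pos":[-3,3,0],"twist":[0,0,0],"hand":-1},{"delta_pos":[-2.5,2.5,0],"twist":[0,0,0],"hand":-1},{"delta_pos":[-1.1,1.2,0],"twist":[0,0,0],"hand":-1},{"delta_pos":[0,0,0],"twist":[0,0,0],"hand":-1}]'
python3 -m crank '[{"delta_pos":[0,0,0],"twist":[0,0,0],"hand":-1},{"delta_pos":[0,0,0],"twist":[0,0,0],"hand":-1},{"delta_pos":[0,0,0],"twist":[0,0,0],"hand":-1},{"delta_pos":[0,0,0],"twist":[0,0,0],"hand":-1},{"delta_pos":[0,0,0],"twist":[0,0,0],"hand":-1}]'
python3 - <<'E'
from wf import *
st(); c=cam("wrist"); im=snap("wrist","w6")
for z,d in((32,64),(0,42),(10,58)):
    p=w2px(c,rnd(494.2,-18.1,[(z,d)])); print(z,p.min(0).round(),p.max(0).round())
E
```

```text
time_s: 18.0
ee_pos: [650.4, -165.4, 21.9]
orientation: [0.0, 0.649, 0.76, 0.0]
wrist_force: [-0.1, -0.8, -0.1]
grip_width: 85.2
gripper_force: 0.0
time_s: 18.5
ee_pos: [596.1, -118.9, 169.3]
orientation: [0.005, 0.651, 0.759, 0.003]
wrist_force: [1.4, 0.7, 0.0]
grip_width: 85.4
gripper_force: 0.0
time_s: 19.0
ee_pos: [494.7, -17.7, 164.3]
orientation: [-0.001, 0.648, 0.762, -0.0]
wrist_force: [-0.3, -0.4, -0.2]
grip_width: 85.1
gripper_force: 0.0
time_s: 19.5
ee_pos: [496.5, -20.2, 163.8]
orientation: [-0.0, 0.65, 0.76, -0.0]
wrist_force: [-0.0, -0.2, -0.6]
grip_width: 85.8
gripper_force: 0.0
t 19.5 pos [496.5 -20.2 163.8] yaw 0.156 zax [-0.  0. -1.] w 85.8 F [-0.  -0.2 -0.6]
32 [286. 154.] [358. 223.]
0 [301. 160.] [343. 201.]
10 [291. 153.] [352. 212.]
```

View pics/w6.png

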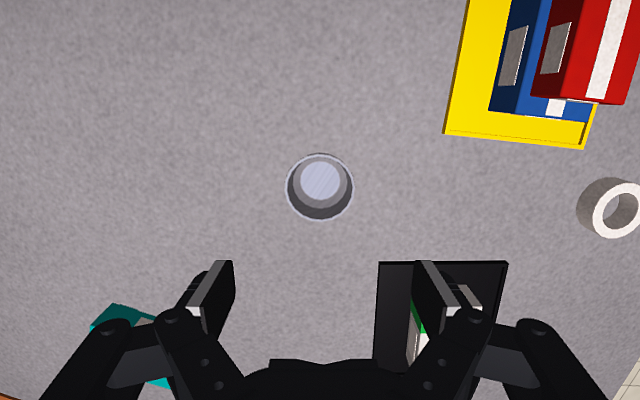

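The bowl rim spans u 285–354 and v 152–221, so the bowl is at about (491.7,−16.6). Red sits on blue at the upper right.

```bash
python3 -m crank '[{"delta_pos":[-0.5,0.35,-4.5],"twist":[0,0,0],"hand":-1},{"delta_pos":[0,0,-4.5],"twist":[0,0,0],"hand":-1},{"delta_pos":[0,0,-3.5],"twist":[0,0,0],"hand":-1},{"delta_pos":[0,0,-2],"twist":[0,0,0],"hand":-1},{"delta_pos":[0,0,-0.8],"twist":[0,0,0],"hand":-1}]'
python3 -m crank '[{"delta_pos":[0,0,0],"twist":[0,0,0],"hand":-1},{"delta_pos":[0,0,0],"twist":[0,0,0],"hand":-1},{"delta_pos":[0,0,0],"twist":[0,0,0],"hand":-1},{"delta_pos":[0,0,0],"twist":[0,0,0],"hand":-1},{"delta_pos":[0,0,0],"twist":[0,0,0],"hand":-1}]'
python3 -c "
from h import *
st();togo(491.7,-16.6,11.5,.157)"
```

```text
time_s: 20.05
ee_pos: [490.2, -16.2, 8.9]
orientation: [-0.001, 0.649, 0.761, -0.001]
wrist_force: [0.6, -0.4, 0.2]
grip_width: 85.5
gripper_force: 0.0
time_s: 20.55
ee_pos: [491.8, -16.4, 11.7]
orientation: [0.001, 0.65, 0.76, 0.0]
wrist_force: [-0.2, 1.3, 0.1]
grip_width: 85.1
gripper_force: 0.0
t 20.55 pos [491.8 -16.4  11.7] yaw 0.157 zax [ 0.001  0.    -1.   ] w 85.1 F [-0.2  1.3  0.1]
go cm [-0.01 -0.02 -0.02] turn 0.0
```

```bash
python3 -m crank '[{"delta_pos":[0,0,0],"twist":[0,0,0],"hand":1},{"delta_pos":[0,0,0],"twist":[0,0,0],"hand":1},{"delta_pos":[0,0,0],"twist":[0,0,0],"hand":1},{"delta_pos":[0,0,0],"twist":[0,0,0],"hand":1},{"delta_pos":[0,0,0],"twist":[0,0,0],"hand":1}]'
python3 -m crank '[{"delta_pos":[0,0,1],"twist":[0,0,0],"hand":1},{"delta_pos":[0,0,3],"twist":[0,0,0],"hand":1},{"delta_pos":[0,0,4],"twist":[0,0,0],"hand":1},{"delta_pos":[0,0,4],"twist":[0,0,0],"hand":1},{"delta_pos":[1.5,-2,3],"twist":[0,0,0],"hand":1}]'
python3 -m crank '[{"delta_pos":[2.5,-3,0],"twist":[0,0,0],"hand":1},{"delta_pos":[3,-3.7,0],"twist":[0,0,0],"hand":1},{"delta_pos":[3,-3.7,0],"twist":[0,0,0],"hand":1},{"delta_pos":[3,-3.7,0],"twist":[0,0,0],"hand":1},{"delta_pos":[2.5,-3,0],"twist":[0,0,0],"hand":1}]'
python3 -m crank '[{"delta_pos":[1.3,-1.6,0],"twist":[0,0,0],"hand":1},{"delta_pos":[0,0,0],"twist":[0,0,0],"hand":1},{"delta_pos":[0,0,0],"twist":[0,0,0],"hand":1},{"delta_pos":[0,0,0],"twist":[0,0,0],"hand":1},{"delta_pos":[0,0,0],"twist":[0,0,0],"hand":1}]'
python3 - <<'E'
from wf import *
st(); c=cam("wrist"); im=snap("wrist","w7")
print(w2px(c,box(650.4,-164.3,.157,60,100,4,44)).round(0).tolist(),w2px(c,box(650.5,-164,.159,140,160,0,8)).round(0).tolist()[4:])
E
```

```text
time_s: 21.05
ee_pos: [491.7, -16.3, 11.9]
orientation: [0.001, 0.649, 0.76, 0.0]
wrist_force: [-1.8, 0.2, 11.5]
grip_width: 60.5
gripper_force: 62.3
time_s: 21.55
ee_pos: [504.8, -33.5, 163.5]
orientation: [-0.001, 0.647, 0.762, 0.0]
wrist_force: [1.6, 0.1, -1.7]
grip_width: 59.8
gripper_force: 65.4
time_s: 22.05
ee_pos: [646.8, -210.4, 161.1]
orientation: [0.0, 0.65, 0.76, -0.0]
wrist_force: [0.7, 0.2, -1.2]
grip_width: 60.3
gripper_force: 65.4
time_s: 22.55
ee_pos: [658.8, -221.9, 161.2]
orientation: [-0.0, 0.649, 0.761, 0.0]
wrist_force: [0.4, -0.3, -0.9]
grip_width: 60.3
gripper_force: 65.4
t 22.55 pos [ 658.8 -221.9  161.2] yaw 0.159 zax [-0.001  0.001 -1.   ] w 60.3 F [ 0.4 -0.3 -0.9]
[[293.0, 177.0], [290.0, 65.0], [356.0, 177.0], [359.0, 65.0], [289.0, 189.0], [285.0, 60.0], [360.0, 189.0], [365.0, 61.0]] [[254.0, 207.0], [241.0, 27.0], [396.0, 207.0], [409.0, 27.0]]
```

View pics/w7.png

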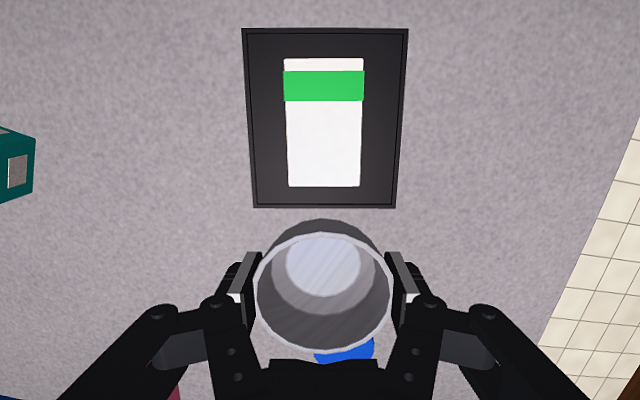

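```bash
python3 - <<'E'
from wf import *
st(); c=cam("wrist"); 
p=w2px(c,rnd(658.8,-221.9,[(149.4+32,64)])); print(p.min(0).round(),p.max(0).round())
togo(650.2,-162.4,70,.157)
E
```

```text
t 22.6 pos [ 659.  -222.1  161.3] yaw 0.159 zax [-0.  0. -1.] w 60.1 F [-0.4  0.4 -1.2]
[250. 229.] [398. 353.]
go cm [-0.88  5.97 -9.13] turn -0.002
```

```bash
python3 -m crank '[{"delta_pos":[-0.3,2,0],"twist":[0,0,0],"hand":1},{"delta_pos":[-0.3,2,-1.5],"twist":[0,0,0],"hand":1},{"delta_pos":[-0.3,2,-3],"twist":[0,0,0],"hand":1},{"delta_pos":[0,0,-3],"twist":[0,0,0],"hand":1},{"delta_pos":[0,0,-1.3],"twist":[0,0,0],"hand":1}]'
python3 -m crank '[{"delta_pos":[0,0,0],"twist":[0,0,0],"hand":1},{"delta_pos":[0,0,0],"twist":[0,0,0],"hand":1},{"delta_pos":[0,0,0],"twist":[0,0,0],"hand":1},{"delta_pos":[0,0,0],"twist":[0,0,0],"hand":1},{"delta_pos":[0,0,0],"twist":[0,0,0],"hand":1}]'
python3 -c "
from h import *
st();togo(650.2,-161.5,56,.157)"
```

```text
time_s: 23.1
ee_pos: [648.4, -161.6, 70.7]
orientation: [-0.002, 0.649, 0.761, -0.001]
wrist_force: [-0.9, -0.2, -2.1]
grip_width: 60.2
gripper_force: 65.4
time_s: 23.6
ee_pos: [650.9, -163.7, 74.0]
orientation: [0.001, 0.65, 0.76, 0.0]
wrist_force: [-0.3, 0.5, -1.0]
grip_width: 60.2
gripper_force: 65.4
t 23.6 pos [ 650.9 -163.7   74. ] yaw 0.157 zax [ 0.002 -0.    -1.   ] w 60.2 F [-0.3  0.5 -1. ]
go cm [-0.07  0.22 -1.8 ] turn 0.0
```

```bash
python3 -m crank '[{"delta_pos":[0,0.2,-0.7],"twist":[0,0,0],"hand":1},{"delta_pos":[0,0,-0.6],"twist":[0,0,0],"hand":1},{"delta_pos":[0,0,-0.3],"twist":[0,0,0],"hand":1},{"delta_pos":[0,0,0],"twist":[0,0,0],"hand":1},{"delta_pos":[0,0,0],"twist":[0,0,0],"hand":1}]'
python3 -m crank '[{"delta_pos":[0,0,-0.1],"twist":[0,0,0],"hand":1},{"delta_pos":[0,0,0],"twist":[0,0,0],"hand":1},{"delta_pos":[0,0,0],"twist":[0,0,0],"hand":1},{"delta_pos":[0,0,0],"twist":[0,0,0],"hand":1},{"delta_pos":[0,0,0],"twist":[0,0,0],"hand":1}]'
python3 -c "
from h import *
st();togo(650.2,-161.5,56,.157)"
```

```text
time_s: 24.1
ee_pos: [650.2, -161.3, 56.6]
orientation: [-0.0, 0.649, 0.76, -0.0]
wrist_force: [-0.6, 0.7, -1.4]
grip_width: 60.1
gripper_force: 65.4
time_s: 24.6
ee_pos: [650.4, -161.3, 56.1]
orientation: [0.0, 0.649, 0.76, 0.0]
wrist_force: [-0.4, -0.4, 1.7]
grip_width: 59.8
gripper_force: 65.6
t 24.6 pos [ 650.4 -161.3   56.1] yaw 0.157 zax [ 0. -0. -1.] w 59.8 F [-0.4 -0.4  1.7]
go cm [-0.02 -0.02 -0.01] turn 0.0
```

```bash
python3 -m crank '[{"delta_pos":[0,0,0],"twist":[0,0,0],"hand":-1},{"delta_pos":[0,0,0],"twist":[0,0,0],"hand":-1},{"delta_pos":[0,0,0],"twist":[0,0,0],"hand":-1},{"delta_pos":[0,0,2],"twist":[0,0,0],"hand":-1},{"delta_pos":[0,0,4],"twist":[0,0,0],"hand":-1}]'
python3 -m crank '[{"delta_pos":[0,0,4.5],"twist":[0,0,0],"hand":-1},{"delta_pos":[-0.8,3,4],"twist":[0,0,0],"hand":-1},{"delta_pos":[-0.9,4,0],"twist":[0,0,0],"hand":-1},{"delta_pos":[-0.9,4,0],"twist":[0,0,0],"hand":-1},{"delta_pos":[-0.9,4,0],"twist":[0,0,0],"hand":-1}]'
python3 -m crank '[{"delta_pos":[-0.9,4,0],"twist":[0,0,0],"hand":-1},{"delta_pos":[-0.9,4,0],"twist":[0,0,0],"hand":-1},{"delta_pos":[-0.9,4,0],"twist":[0,0,0],"hand":-1},{"delta_pos":[-0.9,4,0],"twist":[0,0,0],"hand":-1},{"delta_pos":[-0.9,4,0],"twist":[0,0,0],"hand":-1}]'
python3 -m crank '[{"delta_pos":[-0.9,4,0],"twist":[0,0,0],"hand":-1},{"delta_pos":[-0.9,4,0],"twist":[0,0,0],"hand":-1},{"delta_pos":[-0.9,4,0],"twist":[0,0,0],"hand":-1},{"delta_pos":[-0.9,3.5,0],"twist":[0,0,0],"hand":-1},{"delta_pos":[-0.5,2,0],"twist":[0,0,0],"hand":-1}]'
python3 -m crank '[{"delta_pos":[0,0.4,0],"twist":[0,0,0],"hand":-1},{"delta_pos":[0,0,0],"twist":[0,0,0],"hand":-1},{"delta_pos":[0,0,0],"twist":[0,0,0],"hand":-1},{"delta_pos":[0,0,0],"twist":[0,0,0],"hand":-1},{"delta_pos":[0,0,0],"twist":[0,0,0],"hand":-1}]'
python3 - <<'E'
from wf import *
st(); c=cam("wrist"); im=snap("wrist","w8")
for z,d in((75,46),(0,34)):
    p=w2px(c,rnd(529.6,388.3,[(z,d)])); print(z,p.min(0).round(),p.max(0).round())
snap("top","top2")
b=cv2.cvtColor(im,cv2.COLOR_RGB2HSV).astype(int); m=((b[:,:,0]<16)&(b[:,:,1]>120)&(b[:,:,2]>60)).astype(np.uint8); m[:,420:]=0; m[260:]=0
m=cv2.morphologyEx(m,cv2.MORPH_CLOSE,np.ones((5,5)))
k=max(cv2.findContours(m,cv2.RETR_EXTERNAL,cv2.CHAIN_APPROX_NONE)[0],key=cv2.contourArea); o=np.zeros_like(m); cv2.drawContours(o,[k],-1,1,-1); print(cv2.boundingRect(k))
r,e=fit(c,o>0,lambda p:rnd(p[0],p[1],[(0,34),(75,46)]),[529.6,388.3],(200,60,430,300)); print(r,e); togo(r[0],r[1],45,.157)
E
```

```text
time_s: 25.1
ee_pos: [647.7, -161.0, 113.3]
orientation: [-0.003, 0.649, 0.76, -0.002]
wrist_force: [-0.4, -1.2, -0.3]
grip_width: 85.3
gripper_force: 0.0
time_s: 25.6
ee_pos: [615.1, -10.4, 201.1]
orientation: [0.0, 0.65, 0.76, 0.0]
wrist_force: [1.3, 0.7, -1.4]
grip_width: 85.0
gripper_force: 0.0
time_s: 26.1
ee_pos: [569.9, 189.9, 200.6]
orientation: [0.0, 0.649, 0.76, 0.0]
wrist_force: [0.4, -0.0, 0.5]
grip_width: 85.3
gripper_force: 0.0
time_s: 26.6
ee_pos: [527.4, 367.7, 200.6]
orientation: [-0.001, 0.648, 0.762, 0.001]
wrist_force: [0.1, -0.0, 0.1]
grip_width: 85.4
gripper_force: 0.0
time_s: 27.1
ee_pos: [530.2, 365.7, 200.5]
orientation: [0.0, 0.65, 0.76, -0.0]
wrist_force: [-1.0, 0.2, 0.6]
grip_width: 85.6
gripper_force: 0.0
t 27.1 pos [530.2 365.7 200.5] yaw 0.155 zax [ 0.    -0.001 -1.   ] w 85.6 F [-1.   0.2  0.6]
75 [300. 143.] [354. 195.]
0 [311. 138.] [342. 169.]
(298, 139, 53, 56)
[526.65278246 388.4709663 ] 0.035841755204284356
go cm [ -0.33   2.21 -15.55] turn 0.001
```

View pics/w8.png

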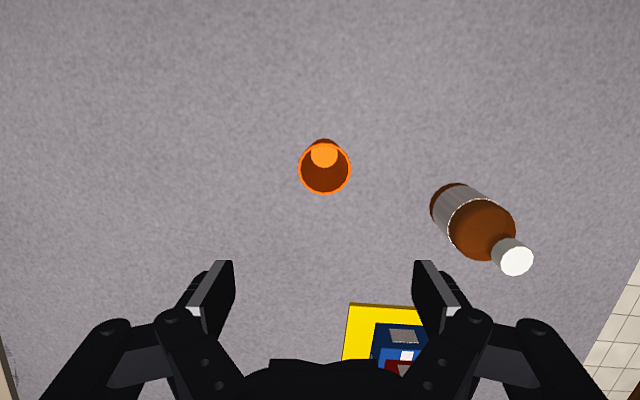

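The cup rim is at (325,168), giving the cup at (526.7,388.5). The bottle at (480,225) is well clear.

```bash
python3 -m crank '[{"delta_pos":[-0.35,1.1,0],"twist":[0,0,0],"hand":-1},{"delta_pos":[0,1.1,0],"twist":[0,0,0],"hand":-1},{"delta_pos":[0,0,-4],"twist":[0,0,0],"hand":-1},{"delta_pos":[0,0,-4],"twist":[0,0,0],"hand":-1},{"delta_pos":[0,0,-4],"twist":[0,0,0],"hand":-1}]'
python3 -m crank '[{"delta_pos":[0,0,-2.5],"twist":[0,0,0],"hand":-1},{"delta_pos":[0,0,-1],"twist":[0,0,0],"hand":-1},{"delta_pos":[0,0,0],"twist":[0,0,0],"hand":-1},{"delta_pos":[0,0,0],"twist":[0,0,0],"hand":-1},{"delta_pos":[0,0,0],"twist":[0,0,0],"hand":-1}]'
python3 -c "
from h import *
st();togo(526.7,388.5,45,.157)"
```

```text
time_s: 27.7
ee_pos: [525.7, 391.3, 79.5]
orientation: [-0.0, 0.649, 0.761, 0.001]
wrist_force: [-0.7, 0.2, 0.2]
grip_width: 85.5
gripper_force: 0.0
time_s: 28.2
ee_pos: [526.9, 390.6, 47.3]
orientation: [0.0, 0.649, 0.76, 0.002]
wrist_force: [0.5, 0.4, 0.5]
grip_width: 85.4
gripper_force: 0.0
t 28.2 pos [526.9 390.6  47.3] yaw 0.157 zax [ 0.003  0.002 -1.   ] w 85.4 F [0.5 0.4 0.5]
go cm [-0.02 -0.21 -0.23] turn -0.0
```

```bash
python3 -m crank '[{"delta_pos":[0,-0.2,-0.15],"twist":[0,0,0],"hand":-1},{"delta_pos":[0,0,0],"twist":[0,0,0],"hand":1},{"delta_pos":[0,0,0],"twist":[0,0,0],"hand":1},{"delta_pos":[0,0,0],"twist":[0,0,0],"hand":1},{"delta_pos":[0,0,0],"twist":[0,0,0],"hand":1}]'
python3 -m crank '[{"delta_pos":[0,0,0],"twist":[0,0,0],"hand":1},{"delta_pos":[0,0,0],"twist":[0,0,0],"hand":1},{"delta_pos":[0,0,0],"twist":[0,0,0],"hand":1},{"delta_pos":[0,0,0],"twist":[0,0,0],"hand":1},{"delta_pos":[0,0,0],"twist":[0,0,0],"hand":1}]'
python3 -m crank '[{"delta_pos":[0,0,2],"twist":[0,0,0],"hand":1},{"delta_pos":[0,0,4],"twist":[0,0,0],"hand":1},{"delta_pos":[0,0,4],"twist":[0,0,0],"hand":1},{"delta_pos":[0,0,4],"twist":[0,0,0],"hand":1},{"delta_pos":[0.4,-2,1],"twist":[0,0,0],"hand":1}]'
python3 -m crank '[{"delta_pos":[0.8,-3.5,0],"twist":[0,0,0],"hand":1},{"delta_pos":[0.8,-4,0],"twist":[0,0,0],"hand":1},{"delta_pos":[0.8,-4,0],"twist":[0,0,0],"hand":1},{"delta_pos":[0.8,-4,0],"twist":[0,0,0],"hand":1},{"delta_pos":[0.8,-4,0],"twist":[0,0,0],"hand":1}]'
python3 -m crank '[{"delta_pos":[0.8,-4,0],"twist":[0,0,0],"hand":1},{"delta_pos":[0.8,-4,0],"twist":[0,0,0],"hand":1},{"delta_pos":[0.8,-4,0],"twist":[0,0,0],"hand":1},{"delta_pos":[0.8,-4,0],"twist":[0,0,0],"hand":1},{"delta_pos":[0.8,-4,0],"twist":[0,0,0],"hand":1}]'
python3 -m crank '[{"delta_pos":[0.9,-4,0],"twist":[0,0,0],"hand":1},{"delta_pos":[0.9,-4,0],"twist":[0,0,0],"hand":1},{"delta_pos":[0.9,-4,0],"twist":[0,0,0],"hand":1},{"delta_pos":[0.9,-4,0],"twist":[0,0,0],"hand":1},{"delta_pos":[0.9,-3,0],"twist":[0,0,0],"hand":1}]'
python3 -m crank '[{"delta_pos":[0,-0.6,0],"twist":[0,0,0],"hand":1},{"delta_pos":[0,0,0],"twist":[0,0,0],"hand":1},{"delta_pos":[0,0,0],"twist":[0,0,0],"hand":1},{"delta_pos":[0,0,0],"twist":[0,0,0],"hand":1},{"delta_pos":[0,0,0],"twist":[0,0,0],"hand":1}]'
python3 - <<'E'
from wf import *
s=st(); c=cam("wrist"); im=snap("wrist","w9"); x,y,z=s["ee_pos"]
p=w2px(c,rnd(650.4,-161.8,[(76,64)])); print("bowl",p.min(0).round(),p.max(0).round())
p=w2px(c,rnd(x,y,[(z+29,46)])); print("cup rim",p.min(0).round(),p.max(0).round())
print(w2px(c,box(650.3,-162.3,.157,60,100,4,44)).round(0).tolist()[4:])
E
```

```text
time_s: 28.7
ee_pos: [526.2, 387.5, 44.5]
orientation: [0.0, 0.65, 0.76, 0.0]
wrist_force: [0.2, -0.4, 3.9]
grip_width: 43.2
gripper_force: 60.3
time_s: 29.2
ee_pos: [526.2, 387.5, 44.4]
orientation: [0.0, 0.65, 0.76, 0.0]
wrist_force: [-0.6, -0.4, 5.3]
grip_width: 43.0
gripper_force: 60.4
time_s: 29.7
ee_pos: [530.1, 372.8, 198.7]
orientation: [-0.001, 0.648, 0.762, 0.005]
wrist_force: [1.8, 0.0, 0.0]
grip_width: 43.1
gripper_force: 60.9
time_s: 30.2
ee_pos: [569.8, 170.6, 193.5]
orientation: [-0.0, 0.649, 0.76, -0.0]
wrist_force: [0.4, 0.5, -1.7]
grip_width: 43.0
gripper_force: 60.9
time_s: 30.7
ee_pos: [609.7, -29.4, 193.4]
orientation: [-0.0, 0.649, 0.76, -0.0]
wrist_force: [-0.0, -0.3, -1.3]
grip_width: 43.0
gripper_force: 60.9
time_s: 31.2
ee_pos: [654.2, -221.4, 193.1]
orientation: [-0.0, 0.65, 0.76, -0.001]
wrist_force: [1.1, -0.6, 0.4]
grip_width: 43.5
gripper_force: 60.9
time_s: 31.7
ee_pos: [655.1, -221.7, 194.2]
orientation: [-0.0, 0.649, 0.761, 0.0]
wrist_force: [-0.5, 0.2, -0.7]
grip_width: 43.1
gripper_force: 60.9
t 31.7 pos [ 655.1 -221.7  194.2] yaw 0.159 zax [ 0.     0.001 -1.   ] w 43.1 F [-0.5  0.2 -0.7]
bowl [290.  83.] [370. 165.]
cup rim [268. 260.] [381. 354.]
[[297.0, 177.0], [294.0, 63.0], [361.0, 178.0], [365.0, 63.0]]
```

View pics/w9.png

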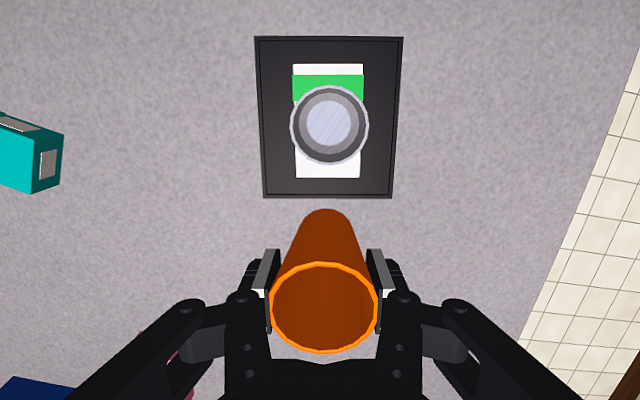

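Bowl rim 289–369 and cup rim 268–379 both match the predictions. The bowl is centred on the white carton at about (649.6,−162.5), so I'll move above it.

```bash
python3 -m crank '[{"delta_pos":[-0.2,2,0],"twist":[0,0,0],"hand":1},{"delta_pos":[-0.2,2,0],"twist":[0,0,0],"hand":1},{"delta_pos":[-0.2,2,-2],"twist":[0,0,0],"hand":1},{"delta_pos":[0,0,-2],"twist":[0,0,0],"hand":1},{"delta_pos":[0,0,-1],"twist":[0,0,0],"hand":1}]'
python3 -m crank '[{"delta_pos":[0,0,0],"twist":[0,0,0],"hand":1},{"delta_pos":[0,0,0],"twist":[0,0,0],"hand":1},{"delta_pos":[0,0,0],"twist":[0,0,0],"hand":1},{"delta_pos":[0,0,0],"twist":[0,0,0],"hand":1},{"delta_pos":[0,0,0],"twist":[0,0,0],"hand":1}]'
python3 -c "
from h import *
st();togo(649.8,-162.3,92,.157)"
```

```text
time_s: 32.25
ee_pos: [647.9, -160.5, 142.7]
orientation: [-0.001, 0.648, 0.761, -0.0]
wrist_force: [0.1, -0.4, 0.3]
grip_width: 43.1
gripper_force: 61.0
time_s: 32.75
ee_pos: [649.3, -164.0, 144.6]
orientation: [0.0, 0.65, 0.76, 0.0]
wrist_force: [-0.1, 0.5, -0.9]
grip_width: 43.2
gripper_force: 61.0
t 32.75 pos [ 649.3 -164.   144.6] yaw 0.156 zax [ 0.001 -0.    -1.   ] w 43.2 F [-0.1  0.5 -0.9]
go cm [ 0.05  0.17 -5.26] turn 0.001
```

```bash
python3 -m crank '[{"delta_pos":[0.05,0.15,-1],"twist":[0,0,0],"hand":1},{"delta_pos":[0,0,-1.2],"twist":[0,0,0],"hand":1},{"delta_pos":[0,0,-1],"twist":[0,0,0],"hand":1},{"delta_pos":[0,0,-0.8],"twist":[0,0,0],"hand":1},{"delta_pos":[0,0,-0.3],"twist":[0,0,0],"hand":1}]'
python3 -m crank '[{"delta_pos":[0,0,0],"twist":[0,0,0],"hand":1},{"delta_pos":[0,0,0],"twist":[0,0,0],"hand":1},{"delta_pos":[0,0,0],"twist":[0,0,0],"hand":1},{"delta_pos":[0,0,0],"twist":[0,0,0],"hand":1},{"delta_pos":[0,0,0],"twist":[0,0,0],"hand":1}]'
python3 -c "
from h import *
st();togo(649.8,-162.3,91.5,.157)"
```

```text
time_s: 33.25
ee_pos: [648.5, -162.0, 99.2]
orientation: [-0.001, 0.649, 0.76, -0.001]
wrist_force: [-0.3, 0.4, -0.1]
grip_width: 42.4
gripper_force: 61.0
time_s: 33.75
ee_pos: [649.6, -162.2, 101.3]
orientation: [0.0, 0.65, 0.76, 0.0]
wrist_force: [0.6, -0.6, -0.4]
grip_width: 42.8
gripper_force: 61.0
t 33.75 pos [ 649.6 -162.2  101.3] yaw 0.157 zax [ 0.001 -0.    -1.   ] w 42.8 F [ 0.6 -0.6 -0.4]
go cm [ 0.02 -0.01 -0.98] turn 0.0
```

```bash
python3 -m crank '[{"delta_pos":[0,0,-0.3],"twist":[0,0,0],"hand":1},{"delta_pos":[0,0,-0.3],"twist":[0,0,0],"hand":1},{"delta_pos":[0,0,-0.2],"twist":[0,0,0],"hand":1},{"delta_pos":[0,0,0],"twist":[0,0,0],"hand":1},{"delta_pos":[0,0,0],"twist":[0,0,0],"hand":1}]'
python3 -m crank '[{"delta_pos":[0,0,-0.1],"twist":[0,0,0],"hand":1},{"delta_pos":[0,0,0],"twist":[0,0,0],"hand":1},{"delta_pos":[0,0,0],"twist":[0,0,0],"hand":1},{"delta_pos":[0,0,0],"twist":[0,0,0],"hand":1},{"delta_pos":[0,0,0],"twist":[0,0,0],"hand":1}]'
```

```text
time_s: 34.25
ee_pos: [649.4, -162.1, 92.8]
orientation: [-0.0, 0.65, 0.76, -0.0]
wrist_force: [-0.2, 0.4, -1.0]
grip_width: 43.2
gripper_force: 61.0
time_s: 34.75
ee_pos: [649.5, -162.2, 92.0]
orientation: [0.0, 0.649, 0.76, 0.0]
wrist_force: [0.3, -0.7, -0.3]
grip_width: 43.0
gripper_force: 61.0
```

```bash
python3 -m crank '[{"delta_pos":[0,0,-0.1],"twist":[0,0,0],"hand":1},{"delta_pos":[0,0,0],"twist":[0,0,0],"hand":1},{"delta_pos":[0,0,0],"twist":[0,0,0],"hand":1},{"delta_pos":[0,0,0],"twist":[0,0,0],"hand":1},{"delta_pos":[0,0,0],"twist":[0,0,0],"hand":1}]'
```

```text
time_s: 35.25
ee_pos: [649.7, -162.3, 91.4]
orientation: [0.0, 0.65, 0.76, 0.0]
wrist_force: [-1.8, 1.0, 5.5]
grip_width: 42.9
gripper_force: 61.2
```

Contact at exactly the expected height. I'll release, then lift straight up and clear.

```bash
python3 -m crank '[{"delta_pos":[0,0,0],"twist":[0,0,0],"hand":-0.6},{"delta_pos":[0,0,0],"twist":[0,0,0],"hand":-1},{"delta_pos":[0,0,0],"twist":[0,0,0],"hand":-1},{"delta_pos":[0,0,0],"twist":[0,0,0],"hand":-1},{"delta_pos":[0,0,0],"twist":[0,0,0],"hand":-1}]'
python3 -m crank '[{"delta_pos":[0,0,1.5],"twist":[0,0,0],"hand":-1},{"delta_pos":[0,0,3],"twist":[0,0,0],"hand":-1},{"delta_pos":[0,0,4],"twist":[0,0,0],"hand":-1},{"delta_pos":[0,0,4],"twist":[0,0,0],"hand":-1},{"delta_pos":[-3,0,1],"twist":[0,0,0],"hand":-1}]'
python3 -m crank '[{"delta_pos":[-4,0,0],"twist":[0,0,0],"hand":-1},{"delta_pos":[-4,0,0],"twist":[0,0,0],"hand":-1},{"delta_pos":[-4,0,0],"twist":[0,0,0],"hand":-1},{"delta_pos":[-3,0,0],"twist":[0,0,0],"hand":-1},{"delta_pos":[0,0,0],"twist":[0,0,0],"hand":-1}]'
python3 -m crank '[{"delta_pos":[0,0,0],"twist":[0,0,0],"hand":-1},{"delta_pos":[0,0,0],"twist":[0,0,0],"hand":-1},{"delta_pos":[0,0,0],"twist":[0,0,0],"hand":-1},{"delta_pos":[0,0,0],"twist":[0,0,0],"hand":-1},{"delta_pos":[0,0,0],"twist":[0,0,0],"hand":-1}]'
python3 - <<'E'
from h import *
a=snap("top","top3")[:,:,::-1][100:260,120:460]; b=snap("scene","scene3")[:,:,::-1][120:360,140:500]
a=cv2.resize(a,(540,254)); b=cv2.resize(b,(480,320)); o=np.zeros((580,540,3),np.uint8); o[:254]=a; o[256:576,:480]=b; cv2.imwrite("pics/fin.png",o); st()
ct=cam("top"); 
for q in(box(662.9,129.6,.067,50,80,49,84)[4:],rnd(649.7,-162.3,[(122,46)])): p=w2px(ct,q); print(((p.min(0)-[120,100])*540/340).round(),((p.max(0)-[120,100])*540/340).round())
E
```

```text
time_s: 35.75
ee_pos: [649.4, -162.2, 90.8]
orientation: [-0.0, 0.649, 0.76, -0.0]
wrist_force: [0.9, 0.5, 0.5]
grip_width: 85.1
gripper_force: 0.0
time_s: 36.25
ee_pos: [625.3, -161.4, 232.3]
orientation: [0.006, 0.649, 0.761, 0.004]
wrist_force: [-0.3, -0.6, 0.2]
grip_width: 85.6
gripper_force: 0.0
time_s: 36.75
ee_pos: [465.0, -162.7, 227.0]
orientation: [-0.001, 0.65, 0.76, -0.002]
wrist_force: [0.7, -0.2, -0.3]
grip_width: 85.2
gripper_force: 0.0
time_s: 37.25
ee_pos: [469.9, -162.0, 225.8]
orientation: [-0.0, 0.649, 0.761, 0.0]
wrist_force: [0.1, -0.7, -0.6]
grip_width: 85.4
gripper_force: 0.0
t 37.35 pos [ 469.6 -162.   225.8] yaw 0.157 zax [-0.  0. -1.] w 85.1 F [-0.4 -0.3  0.5]
[171.  75.] [218. 105.]
[352.  80.] [380. 107.]
```

View pics/fin.png

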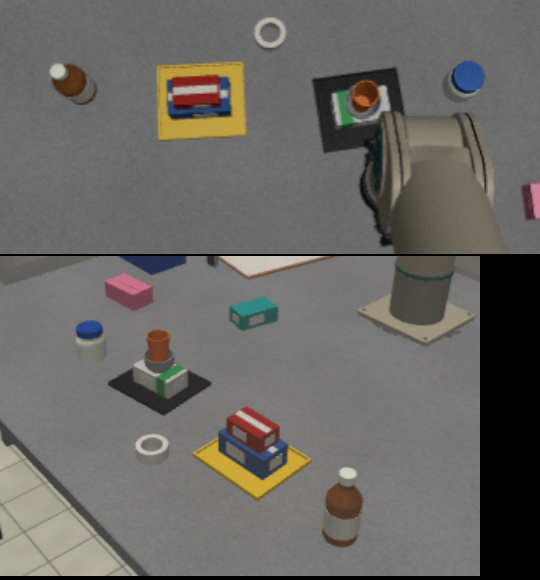

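Both stacks stand as asked. Red is at (196,92) on blue, and the cup is upright at (365,95) in the bowl on the white carton, both within 2 px of prediction. The bottle, jar and tape have not moved.

```bash
python3 -c "
from bench import job
print(job.finish_job())"
```

```text
the job is handed in; nothing more can be done
None
```

Both ward orders are made up as asked and the job was handed in at about 37 s; the last pictures show both stacks standing and centred to within about 2 mm, with the bottle, jar and tape untouched.

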